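# Close and clamp a loaded culture jar

### The job

The culture jar has been loaded: close it up. Set the lid gently on the jar so that it sits fully home, swing the clamp yoke up over it until it meets its stop, then turn the red knob clockwise until the rubber foot presses snugly on the lid's boss, at about 20 N and without overtightening, and let go. Leave the other things on the bench where they are.

Things in the scene. Friction and masses are not known exactly. Their poses are not given: they have to be found in the camera images.
- jar: Clear jar, outside 100 mm and inside 92 mm across, on a grey round base (128 mm across, 10 mm high) fixed to the bench; a stack of dishes inside, well below the rim. The flat rim is 110 mm above the bench. Origin: centre of the base's underside. z up; x points to the side on which the open yoke lies; the yoke's hinge runs along y, 70 mm up.
- jar_mouth (a point): Centre of the jar's mouth, at rim height (110 mm above the bench); axes as the jar's.
- lid: Loose aluminium lid, 0.2 to 0.33 kg, lying boss up on the bench. From below: spigot 88 mm across, 9 mm deep (foot chamfered to 82 mm), that drops into the mouth with 2 mm play all round; disc 112 mm across, 8 mm thick, that rests on the rim; black boss in the centre. Origin: centre of the spigot's underside (101 mm above the bench when home). z up.
- lid_boss (a point): Centre of the flat top of the lid's boss, a black cylinder to hold the lid by, 32 mm across and 24 mm high. 41 mm above the lid's origin; 142 mm above the bench when the lid is home.
- yoke: Steel clamp yoke hinged on the jar, with screw and knob. Origin: middle of the hinge, 70 mm above the jar's origin. y along the hinge; z from hinge to crossbar, leaning 1.15 to 1.4 rad from vertical towards the jar's x at the start. Upright it stands over the lid and meets a hard stop. The hinge is stiff (friction 0.4 N m, yoke about 0.35 kg), so the yoke stays where it is left.
- yoke_bar (a point): Middle of the yoke's round crossbar, 110 mm from the hinge and parallel to it; axes as the yoke's. The bar is 14 mm thick, with a hub 28 mm across in its middle, and free from 16 to 66 mm from the middle on each side. Beyond that the two side arms, 18 mm wide and 5 mm thick, run to the hinge, 71.5 mm either side of the middle.
- knob_top (a point): Centre of the top of the red clamp knob on the crossbar's outer side, 150 mm from the hinge. z along the screw, away from the jar; x along the knob's grip bar, which is 46 mm long, 14 mm thick and 28 mm deep, on a disc 44 mm across and 4 mm thick. The knob only turns: it does not move along the screw. It can be turned 5 rad clockwise from the start, in several grasps.
- knob: The same red knob; origin 31 mm under its top, on the screw's axis, axes as point knob_top. Turned clockwise, seen from above, it drives a rubber foot out towards the lid, 7 mm per radian (coarse thread); it stays where it is left. Friction 0.26 N m: in a tool that stops and holds the knob it may be felt either way round, while the foot's load always twists the tool anticlockwise.
- screw_axis (a point): Point on the screw's axis 89 mm from the hinge, on the crossbar's inner side; the foot (black, 18 mm across; its place is not measured) is near it. With the yoke upright over the seated lid the foot starts 4 to 17 mm above the boss. Once this sprung foot bears on the boss, its force grows by about 20 N and the moment it puts on the knob by about 0.14 N m per further radian.
- rack_left: Wire rack with stoppered tubes, about 156 by 84 by 145 mm, loose; leave alone. Origin: centre of its underside.
- rack_right: Wire rack with stoppered tubes, about 132 by 108 by 145 mm, loose; leave alone. Origin: centre of its underside.
- dish_stack: Stack of four dishes, 88 mm across, 60 mm high; leave alone. Origin: centre of its underside.
- small_dish: Single dish, 52 mm across, 15 mm high; leave alone. Origin: centre of its underside.
- marker: Orange marker lying flat, 132 mm long along x, 13 mm thick; leave alone. Origin: under its middle.
- reagent: Amber bottle, 60 mm across, 150 mm high; leave alone. Origin: centre of its underside.
- rod_cup: Steel cup 60 mm across and 100 mm high with rods up to 190 mm; leave alone. Origin: centre of its underside.
Mind the look-alikes: they are no part of the job. What is shaped like the lid but brown, green or purple is not meant.

How it is judged:
On the way, in this order (a step that is already met when the one before it is completed fails the run):
1. the lid sits fully home on the jar (horizontal distance between lid and jar below 0.004 m and z of lid in the frame of jar between 0.098 and 0.1035 m and angle between lid's own z axis and vertical below 0.03 rad), for 0.2 s.
2. the yoke stands upright over the seated lid (all of step 1 and angle between the z axis of yoke and the z axis of jar, either way round below 0.06 rad), for 0.2 s.
3. the foot presses on the lid's boss (all of step 2 and contact force between yoke and lid between 10 and 30 N), for 0.2 s.
At the end, for the whole second after the job is handed in: The lid is home on the jar (centred within 4 mm, origin 98 to 103.5 mm above the jar's, level within 0.03 rad) and at rest; the yoke stands upright within 0.06 rad and at rest; the clamp presses on the lid with 10 to 30 N (all of step 3 and linear speed of lid below 0.01 m/s and angular speed of yoke below 0.05 rad/s); the robot touches nothing.
It fails at once if the clamp is overtightened (more than 45 N on the lid) (contact force between yoke and lid above 45 N).
It fails at once if the lid is dropped onto the jar from a height (out of the fingers and faster than 0.6 m/s just above its seat) (horizontal distance between lid and jar below 0.03 m and z of lid in the frame of jar below 0.115 m and linear speed of lid above 0.6 m/s and contact force between the fingers and lid below 0.5 N).
It fails at once if another thing on the bench is shoved (50 mm) or knocked over (distance of any of rack_left, rack_right, dish_stack, small_dish, marker, reagent, rod_cup from where it was at the start of the episode above 0.05 m or angle between any of rack_left, rack_right, dish_stack, small_dish, marker, reagent, rod_cup's own z axis and vertical above 0.6 rad).
It also fails if it takes over 72 s, if anything falls off the work surface, if the arm or the gripper's body presses on something with over 40 N, if the wrist force passes 120 N, or if a joint passes its speed limit or range.

### The arm

A 7-joint arm with a two-finger parallel gripper is mounted at the origin on the work surface. World frame = base frame: x ahead of the robot, y to its left, z up, the work surface at z = 0. Lengths are in m, angles in rad, forces in N, time in s.
With the tool pointing down it reaches from about 0.4 to 0.875 m from the base axis. Payload 19.3 kg.
Tool frame: the origin (TCP) lies at the very end of the fingers, on their centre line; the grasp point (between the pads) lies 19 mm behind it; z points along the fingers, y is the line along which they close (so a half turn about z gives the same grasp; the last joint's range is limited). The gripper opens to 85 mm and grips with 20 to 120 N. Pads are 22 mm wide; open, the fingers measure 114 mm over their backs; the gripper's body (76 mm by 85 mm) begins 54 mm behind the grasp point. The pads swing forward as they close: fully open they stand 13 mm farther back than shut.
Start: joints at [1.231, 0.521, -0.036, 1.599, 0.021, 1.021, -0.113], TCP at [0.167, -0.602, 0.231] pointing down, gripper open.
Joint ranges: [-2.91, 2.91], [-0.3, 2.13], [-1.5, 1.42], [0.17, 2.43], [-1.26, 4.41], [0.16, 1.93], [-2.52, 2.52]. Speed limits (rad/s): [1.89, 1.89, 2.39, 2.39, 3.01, 3.01, 3.01].

### API

Orientations are given as [roll, pitch, yaw] about the fixed x, y, z axes, in that order (R = Rz(yaw) Ry(pitch) Rx(roll)).
In Python, from workcell import monitor, optics, workorder gives the robot as it stands.
- The arm moves only by the tool apply_moves, never from a script. Its arguments are lists of equal length, an entry for each row: "linear": the shift along the tool's x, y, z each as a share of 0.1 m, from -1 to 1, a list of three; "delta_rot": the turn, a rotation vector about the tool's x, y, z each as a share of 120 degrees, from -1 to 1, a list of three. A call has exactly 5 rows; each row is the pose to reach, as a shift and turn from the pose commanded when the call began, along the tool's axes at that moment; what a row does not reach only later rows make up. A row lasts 1/12 s, in which the tool goes at most 41.7 mm and 7.16 degrees, less where a joint would pass 70% of its speed; a pose out of reach is approached as far as the arm can. A call with a number of a shift or a turn outside -1 to 1 is refused whole. A call with a gripper value outside its range is refused whole. "gripper" is the opening, from -1 (shut) to 1 (fully open), set as the call begins (left out, the last holds). The fingers move at their own pace and stop on an object; "force" is the grip in N (left out, the last holds). Time passes only in rows, so rows that repeat a pose let the fingers close, or fill a call up. It gives the time, the measured TCP pose, the force, the opening and the grip force at its end, in the units of the state.
- monitor.observe(): the state, without advancing time (a new reading comes with each control period).
- optics.grab_frame(name): name is "scene" or "top"; returns (picture, depth): 400x640x3 uint8, red, green, blue; 400x640 float32, m along the optical axis (not along the pixel's ray), 0 where there is no reading.
- optics.camera_info(name): a dict with "fx", "fy", "cx", "cy" (pixels), "rvec" (rotation vector, rad) and "tvec" (3), from world to camera coordinates, as OpenCV has them. Camera axes: x right, y down, z forward; pixel columns grow to the right and rows downward; lengths in m; the calibration is good to about 2 mm. A picture is of the moment at which its call begins. camera_info takes no time and is no camera call.
- workorder.job_done(): hands the job in; it is judged then, once.
The state is a dict: "clock": time; "qpos": joint angles; "qd": joint speeds; "joint_efforts": joint torques, N m; "position": TCP position; "tool_rot": TCP orientation; "force": force on the tool from outside, world axes, zero at the start; "moment": the same for the moment, N m; "grip_width": finger opening in m; "finger_force": force on a finger pad.
Only numpy, scipy, OpenCV 4.12 (cv2) and the standard library are available. Lean on these libraries where they do the work, as an engineer would, in place of code of your own. Each camera call takes 0.05 s, during which the arm holds its last target. There are 200 camera calls.

## Working session

There is one attempt and no reset: what is moved stays moved. The work goes in short steps, Python scripts to look and compute and a tool call to move; the robot and the scene stay as the last step left them, time stands still between calls to the robot, and variables do not carry over. Pictures are saved under pics/ and viewed, at most 10 in all, crops included, and the job is handed in when it is done.

Besides the shell and the picture viewer there is one more tool, called after "Emit:" as name(argument=value, ...) on one line, values as JSON. apply_moves: Moves the arm, as the interface text tells. Its arguments: {"type":"object","properties":{"linear":{"type":"array"},"delta_rot":{"type":"array"},"gripper":{"type":"number"},"force":{"type":"number"}},"required":["linear","delta_rot"]}

```bash
ls; mkdir -p pics; cat > h.py <<'E'
import numpy as np, cv2
from workcell import monitor, optics, workorder
from scipy.spatial.transform import Rotation as R
def cam(n):
    c=optics.camera_info(n); K=np.array([[c['fx'],0,c['cx']],[0,c['fy'],c['cy']],[0,0,1]])
    return K,cv2.Rodrigues(np.array(c['rvec'],float))[0],np.array(c['tvec'],float).reshape(3)
def cloud(n,d):
    K,Rm,t=cam(n); v,u=np.mgrid[:d.shape[0],:d.shape[1]]
    P=np.stack([(u-K[0,2])/K[0,0]*d,(v-K[1,2])/K[1,1]*d,d],-1)
    W=(P-t)@Rm; W[d<=0]=np.nan; return W
def proj(n,p):
    K,Rm,t=cam(n); q=(np.atleast_2d(p)@Rm.T+t)@K.T; return q[:,:2]/q[:,2:]
def onz(n,u,v,z):
    K,Rm,t=cam(n); r=Rm.T@np.linalg.solve(K,[u,v,1]); c=-Rm.T@t; return c+r*(z-c[2])/r[2]
def grab(n,f):
    im,d=optics.grab_frame(n); cv2.imwrite('pics/%s.png'%f,im[:,:,::-1]); np.save('pics/%s.npy'%f,d); return im,d
def st():
    s=monitor.observe(); return {k:np.round(s[k],4).tolist() for k in ('clock','qpos','position','tool_rot','force','moment','grip_width','finger_force')}
E
python3 - <<'E'
from h import *
for n in('scene','top'):
    grab(n,n+'0'); c=optics.camera_info(n); print(c, -cam(n)[1].T@cam(n)[2])
print(st())
E
```

```text
pics
{'fx': 388.9788781733525, 'fy': 388.9788781733525, 'cx': 321.6427867646102, 'cy': 204.31947061172514, 'rvec': array([ 1.97348254,  1.37982356, -0.56737273]), 'tvec': array([-0.17943732, -0.20888092,  1.55179573])} [ 1.24187564 -0.29206527  0.92538735]
{'fx': 419.0072044533517, 'fy': 419.0072044533517, 'cx': 323.8753749272864, 'cy': 206.42312269412022, 'rvec': array([ 2.18307805, -2.14523182,  0.11657883]), 'tvec': array([0.00191394, 0.52046321, 1.25204969])} [0.38048485 0.00744558 1.30141841]
{'clock': 0.1, 'qpos': [1.2308, 0.522, -0.0363, 1.5999, 0.0212, 1.0211, -0.1128], 'position': [0.1665, -0.6021, 0.2308], 'tool_rot': [-3.1406, 0.0001, 0.2698], 'force': [-0.1242, 0.3917, -0.4228], 'moment': [-0.0007, 0.0656, 0.0637], 'grip_width': 0.0857, 'finger_force': 0.0}
```

View pics/scene0.png

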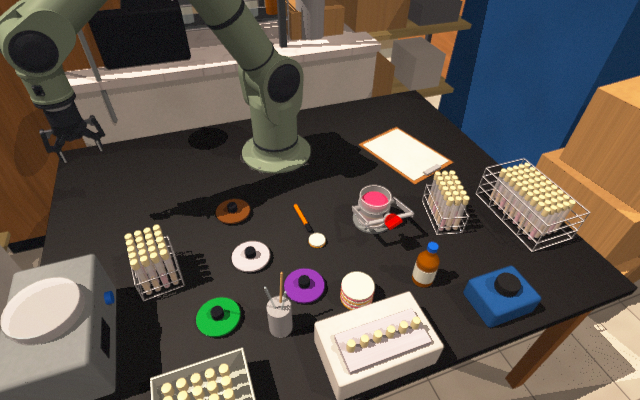

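View pics/top0.png

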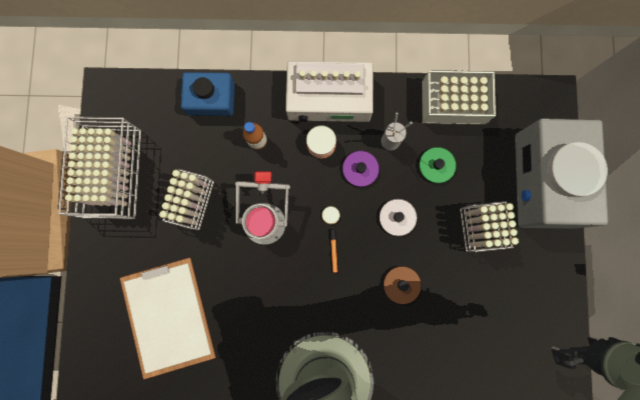

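Lid candidates (top image): aluminium (398,217), brown (402,285), purple (360,168), green (438,165). In the scene view they are at (251,257), (233,211), (304,286) and (219,316). I choose the aluminium one. The jar is at (262,223) in top, with the yoke leaning up the image to the knob at (263,178). Next is a close crop check.

```bash
python3 - <<'E'
from h import *
t=cv2.imread('pics/top0.png'); s=cv2.imread('pics/scene0.png')
def c(im,u,v,w=80,h=60): return cv2.resize(im[v:v+h,u:u+w],(400,300),interpolation=cv2.INTER_CUBIC)
# top: lid from (358,187); jar (225,160,w=80->h60..)=>x5 ; scene lid (211,224) jar 4x (335,175,100,75)
out=np.vstack([np.hstack([c(t,358,187),c(t,216,160,112,84)]),np.hstack([c(s,211,224),c(s,340,174)])])
cv2.imwrite('pics/crop.png',out)
d=np.load('pics/top0.npy'); W=cloud('top',d)
im=t[:,:,::-1].astype(int)
for (u,v) in [(398,217),(398,205),(385,217),(262,223),(263,178),(263,187),(240,187),(285,187),(243,223)]:
    print(u,v,np.round(W[v,u],4))
# lid top disc: points with z 0.012..0.022
m=(np.hypot(W[...,0]-W[217,398,0],W[...,1]-W[217,398,1])<.08)
P=W[m]; print('hist',np.histogram(P[:,2],bins=np.arange(-.006,.06,.004)))
for lo,hi in((.011,.023),(.033,.05)):
    Q=P[(P[:,2]>lo)&(P[:,2]<hi)]; (cx,cy),r=cv2.minEnclosingCircle(Q[:,:2].astype(np.float32)); print(lo,len(Q),Q.mean(0),cx,cy,r)
E
```

```text
398 217 [ 0.4904 -0.2124  0.0457]
398 205 [ 0.5307 -0.2185  0.0109]
385 217 [ 0.4922 -0.1775  0.0169]
262 223 [0.4623 0.1895 0.0878]
263 178 [0.5894 0.1865 0.1177]
263 187 [0.563  0.1853 0.12  ]
240 187 [ 0.5814  0.2772 -0.0076]
285 187 [0.5656 0.1235 0.11  ]
243 223 [0.4602 0.2413 0.1047]
hist (array([276, 550, 163,  20, 152, 534, 225,  15,   3,   3,  15,  48,  21,
         1,   0,   0]), array([-0.006, -0.002,  0.002,  0.006,  0.01 ,  0.014,  0.018,  0.022,
        0.026,  0.03 ,  0.034,  0.038,  0.042,  0.046,  0.05 ,  0.054,
        0.058]))
0.011 903 [ 0.4923984  -0.21517116  0.01643927] 0.49280935525894165 -0.21533998847007751 0.05587102472782135
0.033 85 [ 0.49279089 -0.21499164  0.04038609] 0.49306821823120117 -0.21504896879196167 0.015519934706389904
```

View pics/crop.png

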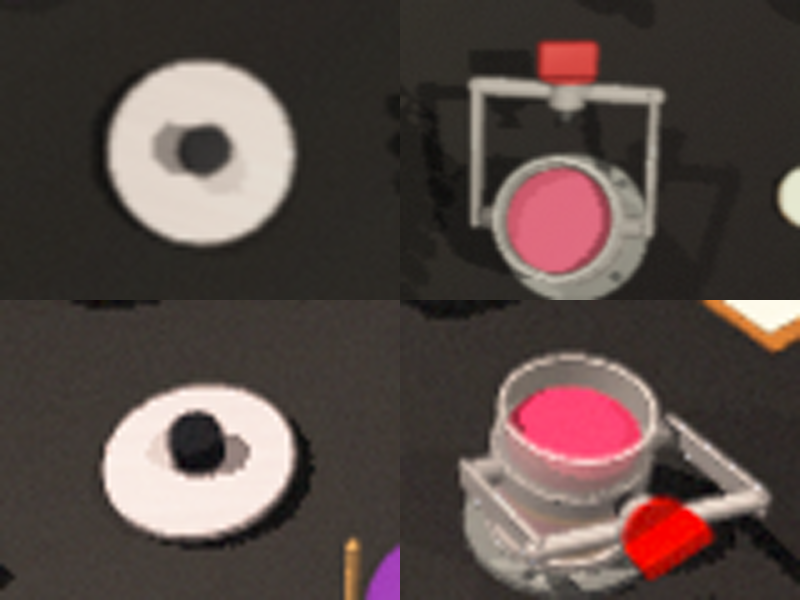

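The crop shows the aluminium lid with its black boss at top (398.8,217). The jar rim is centred at about (263,223), the crossbar runs from (236,184) to (290,187), and the red knob is at (263,178).

```bash
python3 - <<'E'
from h import *
from scipy.optimize import least_squares
print('lid boss by rays', onz('top',398.8,217,.041))
# triangulate boss top centre: top (398.8,217) scene pixel crop (197,~418-> top face center) 
def tri(a,b):
    A=[];B=[]
    for n,(u,v) in(('top',a),('scene',b)):
        K,Rm,t=cam(n); r=Rm.T@np.linalg.solve(K,[u,v,1]); r/=np.linalg.norm(r); c=-Rm.T@t; M=np.eye(3)-np.outer(r,r); A.append(M);B.append(M@c)
    return np.linalg.solve(sum(A),sum(B))
print('boss tri',tri((398.8,217),(211+197/5,224+(425-300)/5)))
for n in('top','scene'):
    d=np.load('pics/%s0.npy'%n); W=cloud(n,d); im=cv2.imread('pics/%s0.png'%n).astype(int)
    near=np.hypot(W[...,0]-.46,W[...,1]-.19)<.075
    P=W[near]; print(n,'hist',np.histogram(P[:,2],bins=np.arange(-.01,.16,.005))[0])
    Q=P[(P[:,2]>.104)&(P[:,2]<.116)]
    Q=Q[np.hypot(Q[:,0]-.458,Q[:,1]-.188)<.056]
    f=least_squares(lambda p:np.hypot(Q[:,0]-p[0],Q[:,1]-p[1])-.048,[.46,.19],loss='soft_l1',f_scale=.003); print('rim',len(Q),f.x,Q[:,2].mean(),cv2.minEnclosingCircle(Q[:,:2].astype(np.float32)))
    Q=P[(P[:,2]>.005)&(P[:,2]<.015)]; print('base',len(Q),cv2.minEnclosingCircle(Q[:,:2].astype(np.float32)))
    red=(im[...,2]>150)&(im[...,1]<90)&(im[...,0]<90)&(np.hypot(W[...,0]-.58,W[...,1]-.19)<.12)
    Q=W[red]; Q=Q[~np.isnan(Q[:,0])]; print('red',len(Q),Q.mean(0),Q.min(0),Q.max(0))
    np.save('pics/red_%s.npy'%n,Q)
    vv,uu=np.nonzero(red); print('px',uu.min(),uu.max(),vv.min(),vv.max())
# crossbar ends
for e in((470,86),(662,96)):
    u,v=216+(e[0]-400)/400*112,160+e[1]/300*84; print('bar end',u,v,onz('top',u,v,.11))
W=cloud('top',np.load('pics/top0.npy'))
P=W[150:215,225:300].reshape(-1,3); Q=P[(P[:,2]>.085)&(P[:,0]>.535)&(P[:,0]<.585)]
print('bar pts',len(Q)); 
for y in np.arange(.10,.29,.012):
    q=Q[abs(Q[:,1]-y)<.006]
    if len(q): print(round(y,3),len(q),np.round([q[:,0].mean(),q[:,2].mean(),q[:,2].max()],4))
E
```

```text
lid boss by rays [ 0.49081925 -0.21562473  0.041     ]
boss tri [ 0.49076459 -0.21534991  0.04194521]
top hist [ 13 207 214 156 120  21   4   4   2   6   3   2   1   0   6  11  23 102
  85 465 227  18  28  84  71   3   0   0   0   0   0   0   0]
rim 122 [0.46667613 0.19534894] 0.1095368150603425 ((0.4667503237724304, 0.19558236002922058), 0.049890123307704926)
base 276 ((0.4575473368167877, 0.18783602118492126), 0.07358644902706146)
red 188 [0.5827897 0.1851995 0.1184765] [ 0.46547985  0.15483038 -0.00356384] [0.63039355 0.20839827 0.13630217]
px 255 274 172 222
scene hist [  0  53 120 104 114  23  24  11   2   0   1  10  19  25  21  38  50  79
  62 233 180  76  75  97  50   0   0   0   0   0   0   0   0]
rim 130 [0.4672724  0.19159299] 0.10849685492117603 ((0.4654422700405121, 0.19077743589878082), 0.05119241401553154)
base 218 ((0.47370487451553345, 0.18243315815925598), 0.06271617859601974)
red 181 [0.5922895  0.1835636  0.12233406] [0.57221694 0.1639859  0.10922623] [0.61082505 0.20540873 0.13410214]
px 384 401 214 228
bar end 235.6 184.08 [0.5716466  0.26593487 0.11      ]
bar end 289.36 186.88 [0.56619231 0.11101166 0.11      ]
bar pts 417
0.112 14 [0.5622 0.1101 0.1186]
0.124 34 [0.5556 0.109  0.1199]
0.136 20 [0.568  0.1118 0.1168]
0.148 20 [0.568  0.1109 0.1149]
0.16 21 [0.5675 0.1114 0.1166]
0.172 30 [0.5726 0.1139 0.1273]
0.184 63 [0.5649 0.1151 0.1363]
0.196 56 [0.5636 0.1154 0.1296]
0.208 36 [0.5735 0.1169 0.1303]
0.22 18 [0.5709 0.1117 0.1171]
0.232 21 [0.5721 0.1125 0.1175]
0.244 20 [0.572  0.1124 0.1177]
0.256 43 [0.5625 0.1082 0.1189]
0.268 21 [0.557  0.109  0.1187]
```

```bash
cat >> h.py <<'E'
def plan(wps,start=None):
    """wps: list of (pos,yaw) tool down; prints per call shift/turn shares (tool frame at call start)"""
    s=monitor.observe(); 
    p,y=(np.array(s['position']),s['tool_rot'][2]) if start is None else (np.array(start[0]),start[1])
    for q,yw in wps:
        q=np.array(q,float); n=1
        while True:
            # split in n calls
            ok=True; out=[]; pp,yy=p.copy(),y
            for i in range(n):
                Rm=R.from_euler('xyz',[np.pi,0,yy]).as_matrix(); d=Rm.T@((q-p)/n)/.1; r=-(yw-y)/n/np.radians(120)
                if abs(d).max()>1 or abs(r)>.28: ok=False
                out.append((np.round(d,3).tolist(),round(r,4))); pp=pp+(q-p)/n; yy+=(yw-y)/n
            if ok: break
            n+=1
        for o in out: print(o)
        print('--',np.round(q,4),yw); p,y=q,yw
E
python3 - <<'E'
from h import *
from scipy.optimize import least_squares
W=cloud('scene',np.load('pics/scene0.npy'))
P=W[np.hypot(W[...,0]-.492,W[...,1]+.215)<.08]
for lo,hi in((.011,.023),(.033,.05)):
    Q=P[(P[:,2]>lo)&(P[:,2]<hi)]; print(len(Q),Q.mean(0),cv2.minEnclosingCircle(Q[:,:2].astype(np.float32)))
plan([([.3,-.44,.22],.7),([.492,-.2155,.16],1.53),([.492,-.2155,.07],1.53)])
E
```

```text
798 [ 0.49878548 -0.21999125  0.01732753] ((0.4935387074947357, -0.21699713170528412), 0.05805870518088341)
92 [ 0.49633874 -0.21939204  0.04055815] ((0.49214228987693787, -0.21748220920562744), 0.018831919878721237)
([0.86, -0.603, 0.054], np.float64(-0.1027))
([0.968, -0.406, 0.054], np.float64(-0.1027))
-- [ 0.3  -0.44  0.22] 0.7
([0.972, -0.16, 0.2], np.float64(-0.1321))
([0.978, 0.111, 0.2], np.float64(-0.1321))
([0.911, 0.374, 0.2], np.float64(-0.1321))
-- [ 0.492  -0.2155  0.16  ] 1.53
([0.0, -0.0, 0.9], np.float64(-0.0))
-- [ 0.492  -0.2155  0.07  ] 1.53
```

Emit:
apply_moves(linear=[[0.17,-0.12,0.01],[0.34,-0.24,0.02],[0.52,-0.36,0.03],[0.69,-0.48,0.04],[0.86,-0.6,0.05]], delta_rot=[[0,0,-0.02],[0,0,-0.04],[0,0,-0.06],[0,0,-0.08],[0,0,-0.103]], gripper=0.3, force=60)

```text
clock: 0.52
position: [0.2339, -0.5207, 0.226]
tool_rot: [-3.141, 0.0, 0.487]
force: [-0.3, 0.4, -1.3]
grip_width: 0.0553
finger_force: 0.0
```

Emit:
apply_moves(linear=[[0.19,-0.08,0.01],[0.39,-0.16,0.02],[0.58,-0.24,0.03],[0.77,-0.32,0.04],[0.97,-0.41,0.05]], delta_rot=[[0,0,-0.02],[0,0,-0.04],[0,0,-0.06],[0,0,-0.08],[0,0,-0.103]])

```text
clock: 0.93
position: [0.3012, -0.4387, 0.2212]
tool_rot: [-3.142, 0.0, 0.705]
force: [0.6, -0.5, 0.0]
grip_width: 0.0555
finger_force: 0.0
```

Emit:
apply_moves(linear=[[0.19,-0.03,0.04],[0.39,-0.06,0.08],[0.58,-0.1,0.12],[0.77,-0.13,0.16],[0.97,-0.16,0.2]], delta_rot=[[0,0,-0.026],[0,0,-0.053],[0,0,-0.079],[0,0,-0.106],[0,0,-0.132]])

```text
clock: 1.35
position: [0.3649, -0.3639, 0.2008]
tool_rot: [-3.141, 0.0, 0.983]
force: [0.1, -1.3, 1.1]
grip_width: 0.0557
finger_force: 0.0
```

Emit:
apply_moves(linear=[[0.19,0.02,0.04],[0.39,0.04,0.08],[0.58,0.07,0.12],[0.77,0.09,0.16],[0.98,0.11,0.2]], delta_rot=[[0,0,-0.026],[0,0,-0.053],[0,0,-0.079],[0,0,-0.106],[0,0,-0.132]])

```text
clock: 1.77
position: [0.4287, -0.2889, 0.1807]
tool_rot: [-3.141, -0.0, 1.259]
force: [0.3, 1.1, 0.0]
grip_width: 0.0555
finger_force: 0.0
```

Emit:
apply_moves(linear=[[0.18,0.07,0.04],[0.36,0.15,0.08],[0.55,0.22,0.12],[0.73,0.3,0.16],[0.91,0.37,0.2]], delta_rot=[[0,0,-0.026],[0,0,-0.053],[0,0,-0.079],[0,0,-0.106],[0,0,-0.132]])

```text
clock: 2.18
position: [0.4923, -0.2135, 0.1607]
tool_rot: [-3.142, -0.0, 1.536]
force: [0.8, -0.0, 0.1]
grip_width: 0.0557
finger_force: 0.0
```

Emit:
apply_moves(linear=[[-0.01,0,0.2],[-0.02,0,0.4],[-0.02,0,0.6],[-0.02,0,0.8],[-0.02,0,1.0]], delta_rot=[[0,0,0],[0,0,0],[0,0,0],[0,0,0],[0,0,0]])

```text
clock: 2.6
position: [0.4915, -0.2162, 0.06]
tool_rot: [3.142, -0.001, 1.533]
force: [0.7, -0.3, -0.8]
grip_width: 0.0553
finger_force: 0.0
```

Emit:
apply_moves(linear=[[0,0,0.1],[0,0,0.2],[0,0,0.28],[0,0,0.35],[0,0,0.4]], delta_rot=[[0,0,0],[0,0,0],[0,0,0],[0,0,0],[0,0,0]])

```text
clock: 3.02
position: [0.4914, -0.2172, 0.021]
tool_rot: [3.141, 0.0, 1.531]
force: [0.5, 0.3, -0.3]
grip_width: 0.0556
finger_force: 0.0
```

Emit:
apply_moves(linear=[[0,0,0],[0,0,0],[0,0,0],[0,0,0],[0,0,0]], delta_rot=[[0,0,0],[0,0,0],[0,0,0],[0,0,0],[0,0,0]], gripper=-1, force=60)

```text
clock: 3.43
position: [0.4916, -0.2173, 0.0219]
tool_rot: [3.141, 0.0, 1.531]
force: [-0.3, 0.5, 7.6]
grip_width: 0.0298
finger_force: 59.6
```

Emit:
apply_moves(linear=[[0,0,0],[0,0,-0.1],[0,0,-0.2],[0,0,-0.3],[0,0,-0.4]], delta_rot=[[0,0,0],[0,0,0],[0,0,0],[0,0,0],[0,0,0]])

```text
clock: 3.85
position: [0.4913, -0.2174, 0.0627]
tool_rot: [3.141, 0.0, 1.53]
force: [0.5, -0.3, -2.2]
grip_width: 0.0296
finger_force: 59.5
```

```bash
python3 - <<'E'
from h import *
p=np.array(monitor.observe()['position']); print(st())
for n in('top','scene'):
    im,d=grab(n,n+'1'); W=cloud(n,d)
    P=W[np.hypot(W[...,0]-p[0],W[...,1]-p[1])<.075]
    print(np.histogram(P[:,2],bins=np.arange(.03,.1,.004)))
    Q=P[(P[:,2]>.045)&(P[:,2]<.066)]; print(n,len(Q),cv2.minEnclosingCircle(Q[:,:2].astype(np.float32)))
    A=np.c_[Q[:,:2],np.ones(len(Q))]; c=np.linalg.lstsq(A,Q[:,2],rcond=None)[0]; print('tilt',c)
t,s=[cv2.imread('pics/%s1.png'%n) for n in('top','scene')]
a=proj('top',p)[0].astype(int);b=proj('scene',p)[0].astype(int)
f=lambda im,q:cv2.resize(im[q[1]-40:q[1]+40,q[0]-40:q[0]+40],(400,400),interpolation=cv2.INTER_CUBIC)
cv2.imwrite('pics/c1.png',np.hstack([f(t,a),f(s,b)]))
E
```

```text
{'clock': 3.85, 'qpos': [0.5682, 0.6495, -0.3593, 1.9425, 0.3778, 0.6146, -0.0763], 'position': [0.4913, -0.2174, 0.0627], 'tool_rot': [3.1411, 0.0002, 1.5304], 'force': [0.5144, -0.2779, -2.1962], 'moment': [0.0231, 0.0205, -0.0649], 'grip_width': 0.0296, 'finger_force': 59.5455}
(array([  0,   0,   0,   0,   2,  47, 222, 149,  10,   1,   1,   2,   4,
         1,   0,   0,   0]), array([0.03 , 0.034, 0.038, 0.042, 0.046, 0.05 , 0.054, 0.058, 0.062,
       0.066, 0.07 , 0.074, 0.078, 0.082, 0.086, 0.09 , 0.094, 0.098]))
top 430 ((0.4892682433128357, -0.20645023882389069), 0.05384477600455284)
tilt [ 0.00450598 -0.01551611  0.05196394]
(array([  0,   0,   0,   0,   0,   8, 100, 548,  94,   5,   7,  11,   7,
        14,   6,   4,   0]), array([0.03 , 0.034, 0.038, 0.042, 0.046, 0.05 , 0.054, 0.058, 0.062,
       0.066, 0.07 , 0.074, 0.078, 0.082, 0.086, 0.09 , 0.094, 0.098]))
scene 750 ((0.49078062176704407, -0.21934737265110016), 0.05733718350529671)
tilt [-0.00969966 -0.00418764  0.06379182]
```

View pics/c1.png

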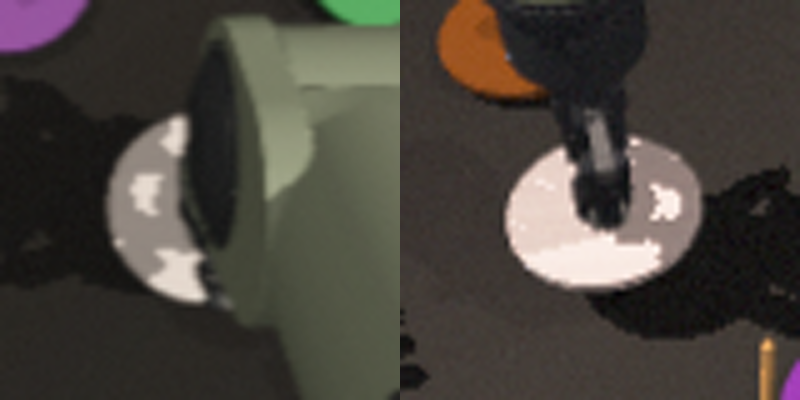

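The lid is gripped level at the boss. In the scene crop the lid is centred at about (203,210) of the right panel, and it has lifted cleanly.

Emit:
apply_moves(linear=[[0,0,-0.2],[0,0,-0.4],[0,0,-0.6],[0,0,-0.8],[0,0,-1.0]], delta_rot=[[0,0,0],[0,0,0],[0,0,0],[0,0,0],[0,0,0]])

```text
clock: 4.37
position: [0.4909, -0.2172, 0.1622]
tool_rot: [-3.141, -0.0, 1.531]
force: [0.7, -0.3, -2.8]
grip_width: 0.0302
finger_force: 59.8
```

Emit:
apply_moves(linear=[[0.12,-0.01,-0.08],[0.3,-0.03,-0.16],[0.48,-0.05,-0.24],[0.65,-0.07,-0.3],[0.82,-0.08,-0.37]], delta_rot=[[0,0,0],[0,0,0],[0,0,0],[0,0,0],[0,0,0]])

```text
clock: 4.78
position: [0.4859, -0.1336, 0.1982]
tool_rot: [-3.141, -0.0, 1.531]
force: [0.1, 0.6, -1.8]
grip_width: 0.0305
finger_force: 59.8
```

Emit:
apply_moves(linear=[[0.16,-0.02,0],[0.33,-0.03,0],[0.49,-0.05,0],[0.65,-0.07,0],[0.82,-0.08,0]], delta_rot=[[0,0,0],[0,0,0],[0,0,0],[0,0,0],[0,0,0]])

```text
clock: 5.2
position: [0.4811, -0.0516, 0.1979]
tool_rot: [-3.141, 0.0, 1.531]
force: [0.6, 0.5, -2.0]
grip_width: 0.0298
finger_force: 59.8
```

Emit:
apply_moves(linear=[[0.16,-0.02,0],[0.33,-0.03,0],[0.49,-0.05,0],[0.65,-0.07,0],[0.82,-0.08,0]], delta_rot=[[0,0,0],[0,0,0],[0,0,0],[0,0,0],[0,0,0]])

```text
clock: 5.62
position: [0.4763, 0.0306, 0.1979]
tool_rot: [-3.141, 0.0, 1.531]
force: [0.5, 0.3, -1.8]
grip_width: 0.0298
finger_force: 59.8
```

Emit:
apply_moves(linear=[[0.16,-0.02,0],[0.33,-0.03,0],[0.49,-0.05,0],[0.65,-0.07,0],[0.82,-0.08,0]], delta_rot=[[0,0,0],[0,0,0],[0,0,0],[0,0,0],[0,0,0]])

```text
clock: 6.03
position: [0.4716, 0.1128, 0.1979]
tool_rot: [-3.141, 0.0, 1.531]
force: [-0.6, 0.9, -1.3]
grip_width: 0.0297
finger_force: 59.8
```

Emit:
apply_moves(linear=[[0.2,-0.02,0],[0.4,-0.03,0],[0.6,-0.05,0],[0.75,-0.07,0],[0.8,-0.08,0]], delta_rot=[[0,0,0],[0,0,0],[0,0,0],[0,0,0],[0,0,0]])

```text
clock: 6.45
position: [0.4666, 0.1948, 0.198]
tool_rot: [-3.141, -0.001, 1.533]
force: [-1.1, -0.2, -2.3]
grip_width: 0.0299
finger_force: 59.8
```

Emit:
apply_moves(linear=[[-0.01,0,0.12],[-0.02,0,0.24],[-0.025,0,0.36],[-0.025,0,0.48],[-0.025,0,0.57]], delta_rot=[[0,0,0],[0,0,0],[0,0,0],[0,0,0],[0,0,0]])

```text
clock: 6.87
position: [0.467, 0.189, 0.1401]
tool_rot: [-3.141, 0.001, 1.53]
force: [-0.3, -0.5, -1.0]
grip_width: 0.0298
finger_force: 59.8
```

Emit:
apply_moves(linear=[[0,0,0.03],[0,0,0.06],[0,0,0.09],[0,0,0.11],[0,0,0.12]], delta_rot=[[0,0,0],[0,0,0],[0,0,0],[0,0,0],[0,0,0]])

```text
clock: 7.28
position: [0.468, 0.1905, 0.1299]
tool_rot: [3.14, -0.001, 1.531]
force: [-3.0, 4.5, 10.7]
grip_width: 0.0296
finger_force: 61.2
```

```bash
python3 -c "
from h import *
print(st())"
```

```text
{'clock': 7.2833, 'qpos': [-0.1185, 0.5181, -0.5092, 1.9852, 0.3708, 0.7275, -0.8921], 'position': [0.468, 0.1905, 0.1299], 'tool_rot': [3.1403, -0.0014, 1.5309], 'force': [-3.0377, 4.4722, 10.7031], 'moment': [0.5819, 0.7304, -0.1227], 'grip_width': 0.0296, 'finger_force': 61.1866}
```

Emit:
apply_moves(linear=[[0,0,-0.03],[0.02,-0.01,-0.03],[0.025,-0.02,-0.03],[0.025,-0.02,0],[0.025,-0.02,0.02]], delta_rot=[[0,0,0],[0,0,0],[0,0,0],[0,0,0],[0,0,0]])

```text
clock: 7.7
position: [0.4669, 0.1932, 0.128]
tool_rot: [3.139, -0.002, 1.531]
force: [6.8, 4.6, 16.0]
grip_width: 0.0298
finger_force: 61.8
```

```bash
python3 -c "
from h import *
print(st())"
```

```text
{'clock': 7.7, 'qpos': [-0.1259, 0.5203, -0.5073, 1.9879, 0.3744, 0.721, -0.9013], 'position': [0.4669, 0.1932, 0.128], 'tool_rot': [3.1386, -0.0022, 1.5308], 'force': [6.7755, 4.5609, 15.9542], 'moment': [0.8899, -0.8104, -0.0295], 'grip_width': 0.0298, 'finger_force': 61.7589}
```

Emit:
apply_moves(linear=[[0,0,-0.03],[0.01,0.01,-0.03],[0.02,0.01,-0.02],[0.02,0.01,0],[0.02,0.01,0.02]], delta_rot=[[0,0,0],[0,0,0],[0,0,0],[0,0,0],[0,0,0]])

```text
clock: 8.12
position: [0.4675, 0.1943, 0.1254]
tool_rot: [3.14, -0.001, 1.53]
force: [6.9, 0.9, 0.7]
grip_width: 0.0297
finger_force: 60.3
```

```bash
python3 -c "
from h import *
print(st())"
```

```text
{'clock': 8.1167, 'qpos': [-0.1305, 0.5264, -0.5044, 1.9856, 0.3777, 0.7197, -0.9057], 'position': [0.4675, 0.1943, 0.1254], 'tool_rot': [3.1401, -0.0007, 1.5305], 'force': [6.8982, 0.9176, 0.7209], 'moment': [0.2185, -1.3701, -0.0001], 'grip_width': 0.0297, 'finger_force': 60.2798}
```

Going in: vertical force is near 0, with only a side push in +x. I'll add 1.5 mm in +x and lower it home.

Emit:
apply_moves(linear=[[0,0.01,0],[0,0.015,0.01],[0,0.015,0.02],[0,0.015,0.03],[0,0.015,0.03]], delta_rot=[[0,0,0],[0,0,0],[0,0,0],[0,0,0],[0,0,0]])

```text
clock: 8.53
position: [0.4682, 0.194, 0.1229]
tool_rot: [3.141, 0.0, 1.531]
force: [-4.0, -2.6, 17.2]
grip_width: 0.03
finger_force: 62.0
```

```bash
python3 -c "
from h import *
print(st())"
```

```text
{'clock': 8.5333, 'qpos': [-0.1319, 0.5316, -0.502, 1.9849, 0.381, 0.7175, -0.9072], 'position': [0.4682, 0.194, 0.1229], 'tool_rot': [3.1413, 0.0005, 1.5305], 'force': [-4.0347, -2.5707, 17.1925], 'moment': [-0.5757, 0.846, -0.0056], 'grip_width': 0.03, 'finger_force': 61.9955}
```

Emit:
apply_moves(linear=[[0,0,-0.01],[0,0,-0.01],[0,0,-0.01],[0,0,-0.01],[0,0,-0.01]], delta_rot=[[0,0,0],[0,0,0],[0,0,0],[0,0,0],[0,0,0]], gripper=0.3)

```text
clock: 8.95
position: [0.4681, 0.194, 0.1232]
tool_rot: [-3.141, 0.0, 1.531]
force: [0.3, -0.4, 0.5]
grip_width: 0.0552
finger_force: 0.0
```

Emit:
apply_moves(linear=[[0,0,-0.2],[0,0,-0.4],[0,0,-0.6],[0,0,-0.8],[0,0,-1.0]], delta_rot=[[0,0,0],[0,0,0],[0,0,0],[0,0,0],[0,0,0]])

```text
clock: 9.37
position: [0.468, 0.194, 0.2242]
tool_rot: [-3.141, -0.0, 1.531]
force: [-0.0, -0.6, 0.1]
grip_width: 0.0557
finger_force: 0.0
```

Emit:
apply_moves(linear=[[-0.2,0,0],[-0.4,0,0],[-0.6,0,0],[-0.8,0,0],[-1.0,0,0]], delta_rot=[[0,0,0],[0,0,0],[0,0,0],[0,0,0],[0,0,0]])

```text
clock: 9.78
position: [0.464, 0.0931, 0.2233]
tool_rot: [-3.142, 0.0, 1.531]
force: [0.4, -0.0, -0.1]
grip_width: 0.0555
finger_force: 0.0
```

```bash
python3 - <<'E'
from h import *
from scipy.optimize import least_squares
print(st())
p=np.array([.467,.194])
for n in('top','scene'):
    im,d=grab(n,n+'2'); W=cloud(n,d)
    P=W[np.hypot(W[...,0]-p[0],W[...,1]-p[1])<.065]
    print(np.histogram(P[:,2],bins=np.arange(.09,.16,.004)))
    Q=P[(P[:,2]>.112)&(P[:,2]<.124)]; print(n,len(Q),cv2.minEnclosingCircle(Q[:,:2].astype(np.float32)))
    A=np.c_[Q[:,:2],np.ones(len(Q))]; c=np.linalg.lstsq(A,Q[:,2],rcond=None)[0]; print('tilt',c,Q[:,2].mean())
    Q=P[(P[:,2]>.135)&(P[:,2]<.15)]; print('boss',len(Q),cv2.minEnclosingCircle(Q[:,:2].astype(np.float32)))
t,s=[cv2.imread('pics/%s2.png'%n) for n in('top','scene')]
f=lambda im,u,v:cv2.resize(im[v-50:v+50,u-50:u+50],(400,400),interpolation=cv2.INTER_CUBIC)
cv2.imwrite('pics/c2.png',np.hstack([f(t,263,205),f(s,380,210)]))
E
```

```text
{'clock': 9.7833, 'qpos': [0.1265, 0.3327, -0.5564, 1.9742, 0.2231, 0.8945, -0.5862], 'position': [0.464, 0.0931, 0.2233], 'tool_rot': [-3.1415, 0.0001, 1.5307], 'force': [0.3824, -0.0428, -0.1015], 'moment': [0.0214, -0.0105, 0.0008], 'grip_width': 0.0555, 'finger_force': 0.0}
(array([ 0,  0,  0,  0,  0,  3, 53, 70,  3,  0,  0,  0,  0,  0,  0,  0,  0]), array([0.09 , 0.094, 0.098, 0.102, 0.106, 0.11 , 0.114, 0.118, 0.122,
       0.126, 0.13 , 0.134, 0.138, 0.142, 0.146, 0.15 , 0.154, 0.158]))
top 128 ((0.4440556764602661, 0.22542810440063477), 0.03901529684662819)
tilt [-0.00978719  0.00453479  0.12148652] 0.11823369035125696
boss 0 ((0.0, 0.0), 0.0)
(array([ 30,  28,  24,  19,   7,  24, 245, 349,  13,   9,  10,  10,  29,
        33,   2,   0,   0]), array([0.09 , 0.094, 0.098, 0.102, 0.106, 0.11 , 0.114, 0.118, 0.122,
       0.126, 0.13 , 0.134, 0.138, 0.142, 0.146, 0.15 , 0.154, 0.158]))
scene 617 ((0.4673084318637848, 0.191833958029747), 0.0584399551153183)
tilt [-0.00952425  0.0049966   0.12181915] 0.1182575505674199
boss 72 ((0.4673195779323578, 0.19162015616893768), 0.017611656337976456)
```

View pics/c2.png

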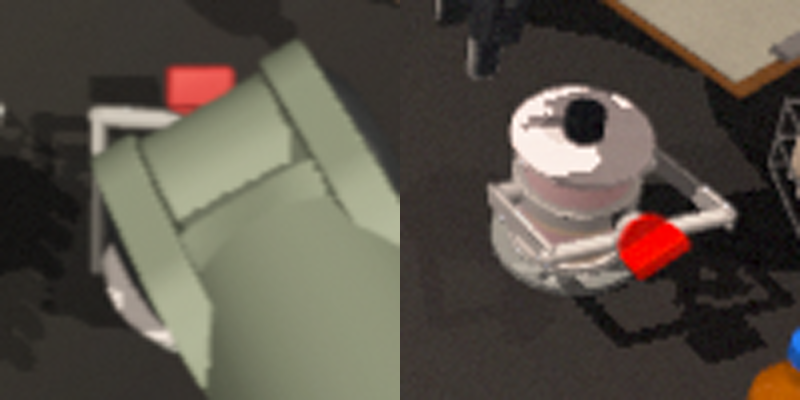

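Lid home: disc top at 118.2 mm and level. The yoke is still open, with its bar visible from (553,258) to (735,215) in the crop. Next, grip the bar on its −y half.

Emit:
apply_moves(linear=[[0.1,0.19,0.06],[0.22,0.38,0.12],[0.33,0.57,0.18],[0.44,0.76,0.24],[0.55,0.95,0.3]], delta_rot=[[0,0,0],[0,0,0],[0,0,0],[0,0,0],[0,0,0]])

```text
clock: 10.3
position: [0.5622, 0.1464, 0.1928]
tool_rot: [-3.141, -0.0, 1.531]
force: [0.6, 0.4, 0.4]
grip_width: 0.0554
finger_force: 0.0
```

Emit:
apply_moves(linear=[[0.01,0.07,0.05],[0.01,0.07,0.15],[0.01,0.07,0.3],[0.01,0.07,0.4],[0.01,0.07,0.45]], delta_rot=[[0,0,0],[0,0,0],[0,0,0],[0,0,0],[0,0,0]])

```text
clock: 10.72
position: [0.5671, 0.1454, 0.1468]
tool_rot: [-3.14, 0.001, 1.531]
force: [0.3, -0.5, -1.3]
grip_width: 0.0557
finger_force: 0.0
```

```bash
python3 - <<'E'
from h import *
print(st())
im,d=grab('scene','scene3')
cv2.imwrite('pics/c3.png',cv2.resize(im[140:260,300:460,::-1],(800,600),interpolation=cv2.INTER_CUBIC))
E
```

```text
{'clock': 10.7167, 'qpos': [-0.0131, 0.6005, -0.4862, 1.7637, 0.3534, 0.8673, -0.6993], 'position': [0.5671, 0.1454, 0.1468], 'tool_rot': [-3.1396, 0.0008, 1.5306], 'force': [0.2998, -0.5061, -1.3029], 'moment': [-0.017, 0.0143, 0.0457], 'grip_width': 0.0557, 'finger_force': 0.0}
```

View pics/c3.png

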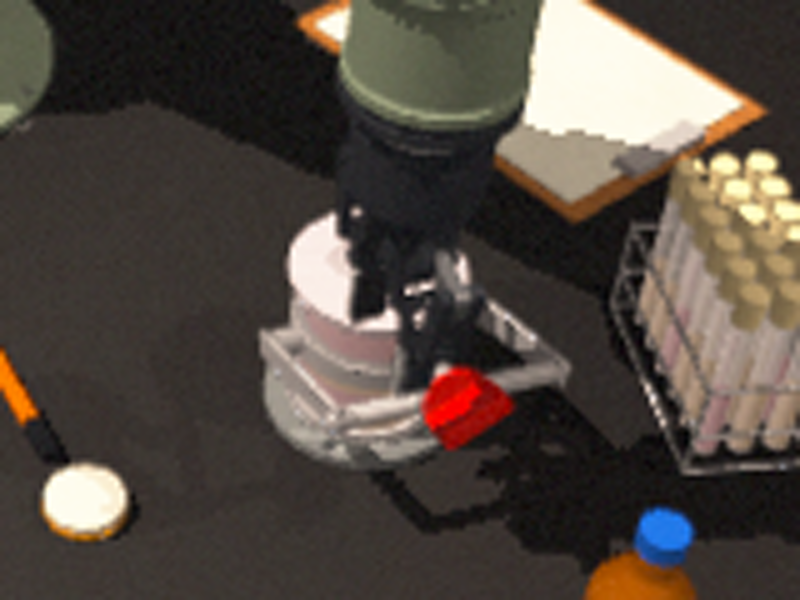

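The fingers hang above the bar, beside the knob (460,405 in the crop), with one on each side. Descend and close.

Emit:
apply_moves(linear=[[0,0,0.1],[0,0,0.2],[0,0,0.35],[0,0,0.47],[0,0,0.52]], delta_rot=[[0,0,0],[0,0,0],[0,0,0],[0,0,0],[0,0,0]])

```text
clock: 11.18
position: [0.5676, 0.1456, 0.0944]
tool_rot: [-3.14, 0.001, 1.531]
force: [-0.8, -0.7, -0.6]
grip_width: 0.0555
finger_force: 0.0
```

Emit:
apply_moves(linear=[[0,0,0],[0,0,0],[0,0,0],[0,0,0],[0,0,0]], delta_rot=[[0,0,0],[0,0,0],[0,0,0],[0,0,0],[0,0,0]], gripper=-1, force=30)

```text
clock: 11.6
position: [0.5703, 0.1461, 0.0975]
tool_rot: [3.138, -0.001, 1.53]
force: [9.2, 0.0, -1.8]
grip_width: 0.0126
finger_force: 31.3
```

```bash
python3 - <<'E'
from h import *
s=st(); print(s)
p=np.array(s['position']); yw=s['tool_rot'][2]
# arc about hinge
jx=np.array([np.cos(-.037),np.sin(-.037),0])
c0=p+[0,0,.016]
h=np.array([.4675,.1935,.07]); 
a=(c0-h)@jx; b=c0[2]-.07; print('rad',np.hypot(a,b),'theta',np.arctan2(a,b))
th0=np.arctan2(a,b); r=np.hypot(a,b)
Rm=R.from_euler('xyz',[np.pi,0,yw]).as_matrix()
for k in range(1,8):
    out=[]
    for j in range(1,6):
        f=lambda t:(np.sin(t)*jx+np.cos(t)*np.array([0,0,1]))*.11
        t1=th0*(1-(k-1)/6); t2=th0*(1-(k-1+j/5)/6)
        out.append(np.round(Rm.T@(f(t2)-f(t1))/.1,3).tolist())
    print(k,out)
E
```

```text
{'clock': 11.6, 'qpos': [-0.0367, 0.6678, -0.454, 1.7911, 0.4013, 0.7708, -0.7377], 'position': [0.5703, 0.1461, 0.0975], 'tool_rot': [3.1375, -0.0012, 1.53], 'force': [9.2102, 0.0443, -1.8421], 'moment': [-0.0196, -1.8703, -0.0688], 'grip_width': 0.0126, 'finger_force': 31.2878}
rad 0.11317665801064038 theta 1.1762874115795017
1 [[-0.0, -0.017, -0.039], [-0.0, -0.036, -0.078], [-0.0, -0.057, -0.116], [-0.0, -0.079, -0.153], [-0.0, -0.102, -0.19]]
2 [[-0.0, -0.025, -0.035], [-0.0, -0.051, -0.07], [-0.0, -0.078, -0.103], [-0.0, -0.107, -0.135], [-0.001, -0.137, -0.166]]
3 [[-0.0, -0.031, -0.03], [-0.0, -0.063, -0.058], [-0.0, -0.097, -0.086], [-0.0, -0.131, -0.112], [-0.001, -0.167, -0.136]]
4 [[-0.0, -0.036, -0.023], [-0.0, -0.074, -0.045], [-0.0, -0.112, -0.065], [-0.001, -0.15, -0.084], [-0.001, -0.19, -0.101]]
5 [[-0.0, -0.04, -0.016], [-0.0, -0.081, -0.03], [-0.0, -0.122, -0.042], [-0.001, -0.164, -0.053], [-0.001, -0.206, -0.062]]
6 [[-0.0, -0.042, -0.008], [-0.0, -0.085, -0.013], [-0.0, -0.128, -0.018], [-0.001, -0.171, -0.02], [-0.001, -0.214, -0.021]]
7 [[-0.0, -0.043, 0.001], [-0.0, -0.086, 0.003], [-0.0, -0.129, 0.008], [-0.001, -0.172, 0.014], [-0.001, -0.214, 0.021]]
```

Emit:
apply_moves(linear=[[0,-0.01,-0.04],[0,-0.03,-0.08],[0,-0.05,-0.12],[0,-0.07,-0.16],[0,-0.09,-0.2]], delta_rot=[[0,0,0],[0,0,0],[0,0,0],[0,0,0],[0,0,0]])

```text
clock: 12.02
position: [0.5614, 0.1465, 0.1176]
tool_rot: [3.137, -0.001, 1.53]
force: [9.0, -0.1, -4.0]
grip_width: 0.0128
finger_force: 30.3
```

Emit:
apply_moves(linear=[[0,-0.025,-0.035],[0,-0.05,-0.07],[0,-0.08,-0.103],[0,-0.105,-0.135],[0,-0.137,-0.17]], delta_rot=[[0,0,0],[0,0,0],[0,0,0],[0,0,0],[0,0,0]])

```text
clock: 12.43
position: [0.5492, 0.1471, 0.1354]
tool_rot: [3.134, -0.002, 1.53]
force: [17.3, -0.9, 3.2]
grip_width: 0.0124
finger_force: 30.4
```

```bash
python3 -c "
from h import *
print(st())"
```

```text
{'clock': 12.4333, 'qpos': [-0.0224, 0.5878, -0.4826, 1.8254, 0.3657, 0.8093, -0.7311], 'position': [0.5492, 0.1471, 0.1354], 'tool_rot': [3.1341, -0.0021, 1.5296], 'force': [17.2558, -0.8681, 3.1833], 'moment': [-0.3213, -3.9812, -0.0726], 'grip_width': 0.0124, 'finger_force': 30.4224}
```

Emit:
apply_moves(linear=[[0,0.0,-0.05],[0,-0.03,-0.09],[0,-0.065,-0.12],[0,-0.1,-0.145],[0,-0.135,-0.17]], delta_rot=[[0,0,0],[0,0,0],[0,0,0],[0,0,0],[0,0,0]])

```text
clock: 12.85
position: [0.5335, 0.1477, 0.1514]
tool_rot: [3.138, -0.001, 1.53]
force: [8.9, 1.6, -1.8]
grip_width: 0.0124
finger_force: 30.3
```

```bash
python3 -c "
from h import *
print(st())"
```

```text
{'clock': 12.85, 'qpos': [-0.0164, 0.5481, -0.4978, 1.8491, 0.3457, 0.8269, -0.7294], 'position': [0.5335, 0.1477, 0.1514], 'tool_rot': [3.1381, -0.0012, 1.5304], 'force': [8.9361, 1.6006, -1.7803], 'moment': [0.2702, -2.3382, -0.056], 'grip_width': 0.0124, 'finger_force': 30.2767}
```

```bash
python3 - <<'E'
from h import *
from scipy.optimize import least_squares
X=np.array([[.5703,.0975],[.5614,.1176],[.5492,.1354],[.5335,.1514]])
f=least_squares(lambda p:np.hypot(X[:,0]-p[0],X[:,1]+p[1]-.07)-.11,[.466,.01]);print(f.x,f.fun)
im,d=grab('scene','scene4'); W=cloud('scene',d)
p=np.array(monitor.observe()['position'])
# bar free part on +y side: y .215..0.245
m=(W[...,1]>.215)&(W[...,1]<.245)&(W[...,2]>.13)&(W[...,2]<.2)&(W[...,0]>.5)&(W[...,0]<.56)
Q=W[m]; print(len(Q),Q.mean(0),Q.min(0),Q.max(0))
cv2.imwrite('pics/c4.png',cv2.resize(im[140:230,320:440,::-1],(800,600),interpolation=cv2.INTER_CUBIC))
E
```

```text
[0.46496822 0.00494753] [ 0.00021627 -0.00018046 -0.0002559   0.00023838]
41 [0.53857591 0.23111278 0.16144523] [0.5290972  0.21508295 0.15182386] [0.5436881  0.24437498 0.1664183 ]
```

View pics/c4.png

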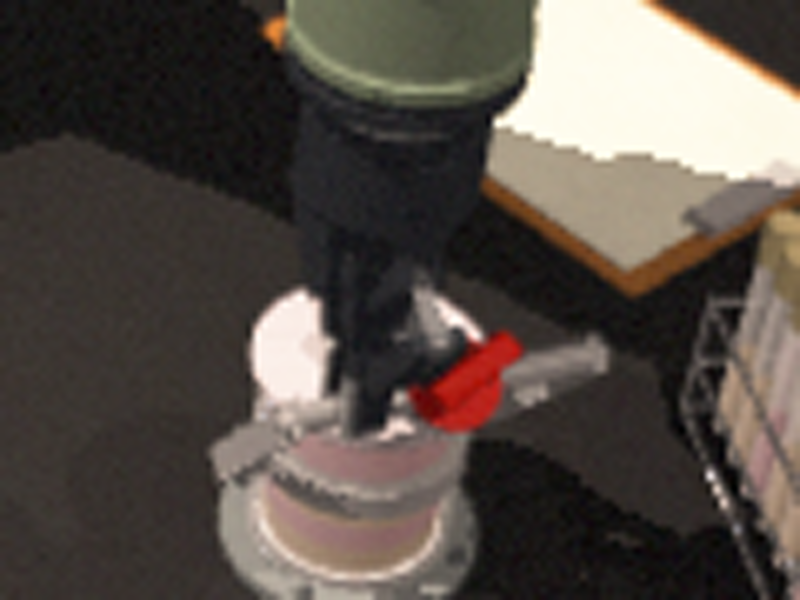

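The fingers hold the bar well, tips below it at crop (365,430). The red grip bar runs from (430,405) to (510,350), almost along the crossbar. Continue the swing.

Emit:
apply_moves(linear=[[0,-0.045,-0.03],[0,-0.09,-0.06],[0,-0.135,-0.09],[0,-0.18,-0.115],[0,-0.225,-0.14]], delta_rot=[[0,0,0],[0,0,0],[0,0,0],[0,0,0],[0,0,0]])

```text
clock: 13.32
position: [0.5115, 0.1487, 0.1659]
tool_rot: [3.137, -0.002, 1.53]
force: [11.0, 1.1, 3.5]
grip_width: 0.013
finger_force: 29.9
```

Emit:
apply_moves(linear=[[0,-0.048,-0.02],[0,-0.096,-0.04],[0,-0.144,-0.055],[0,-0.19,-0.068],[0,-0.24,-0.08]], delta_rot=[[0,0,0],[0,0,0],[0,0,0],[0,0,0],[0,0,0]])

```text
clock: 13.73
position: [0.4876, 0.1498, 0.174]
tool_rot: [3.136, -0.002, 1.53]
force: [9.2, 1.3, 7.2]
grip_width: 0.0126
finger_force: 30.8
```

```bash
python3 -c "
from h import *
print(st())"
```

```text
{'clock': 13.7333, 'qpos': [-0.0118, 0.4557, -0.5277, 1.9409, 0.3099, 0.8191, -0.7487], 'position': [0.4876, 0.1498, 0.174], 'tool_rot': [3.1365, -0.0016, 1.5302], 'force': [9.2116, 1.2911, 7.1818], 'moment': [0.3881, -2.2428, -0.0783], 'grip_width': 0.0126, 'finger_force': 30.7514}
```

Emit:
apply_moves(linear=[[0,-0.045,-0.01],[0,-0.09,-0.02],[0,-0.13,-0.025],[0,-0.17,-0.03],[0,-0.21,-0.03]], delta_rot=[[0,0,0],[0,0,0],[0,0,0],[0,0,0],[0,0,0]])

```text
clock: 14.15
position: [0.4665, 0.1507, 0.1769]
tool_rot: [3.137, -0.002, 1.53]
force: [32.3, -2.4, 8.8]
grip_width: 0.0127
finger_force: 31.3
```

```bash
python3 -c "
from h import *
print(st())"
```

```text
{'clock': 14.15, 'qpos': [-0.0142, 0.4234, -0.5384, 1.9862, 0.2987, 0.8036, -0.7626], 'position': [0.4665, 0.1507, 0.1769], 'tool_rot': [3.1366, -0.0017, 1.5304], 'force': [32.2657, -2.4262, 8.7633], 'moment': [-0.7218, -7.2966, -0.0113], 'grip_width': 0.0127, 'finger_force': 31.3083}
```

The force jumped to 32 N, so the yoke is at its stop. Ease off, release and look.

Emit:
apply_moves(linear=[[0,0.03,0.02],[0,0.06,0.03],[0,0.06,0.03],[0,0.06,0.03],[0,0.06,0.03]], delta_rot=[[0,0,0],[0,0,0],[0,0,0],[0,0,0],[0,0,0]])

```text
clock: 14.57
position: [0.4733, 0.1507, 0.1751]
tool_rot: [3.135, -0.002, 1.53]
force: [4.1, -2.4, 33.2]
grip_width: 0.0124
finger_force: 34.3
```

Emit:
apply_moves(linear=[[0,0,0],[0,0,0],[0,0,0],[0,0,0],[0,0,0]], delta_rot=[[0,0,0],[0,0,0],[0,0,0],[0,0,0],[0,0,0]], gripper=0)

```text
clock: 14.98
position: [0.4706, 0.1498, 0.1722]
tool_rot: [-3.141, 0.0, 1.531]
force: [0.1, 0.1, -1.0]
grip_width: 0.0422
finger_force: 0.0
```

Emit:
apply_moves(linear=[[0,0,-0.2],[0,0,-0.4],[0,0,-0.6],[0,0,-0.8],[0,0,-1.0]], delta_rot=[[0,0,0],[0,0,0],[0,0,0],[0,0,0],[0,0,0]])

```text
clock: 15.4
position: [0.4705, 0.1498, 0.2732]
tool_rot: [-3.141, 0.0, 1.531]
force: [0.3, 0.1, -0.6]
grip_width: 0.0424
finger_force: 0.0
```

Emit:
apply_moves(linear=[[-0.2,0,0],[-0.4,0,0],[-0.6,0,0],[-0.8,0,0],[-1.0,0,0]], delta_rot=[[0,0,0],[0,0,0],[0,0,0],[0,0,0],[0,0,0]])

```text
clock: 15.82
position: [0.4665, 0.049, 0.2723]
tool_rot: [-3.141, 0.0, 1.531]
force: [-0.0, 0.0, -0.7]
grip_width: 0.0428
finger_force: 0.0
```

Emit:
apply_moves(linear=[[-0.2,0,0],[-0.4,0,0],[-0.6,0,0],[-0.8,0,0],[-1.0,0,0]], delta_rot=[[0,0,0],[0,0,0],[0,0,0],[0,0,0],[0,0,0]])

```text
clock: 16.23
position: [0.4624, -0.0509, 0.2722]
tool_rot: [-3.141, 0.0, 1.531]
force: [0.4, -0.4, 0.7]
grip_width: 0.0426
finger_force: 0.0
```

```bash
python3 - <<'E'
from h import *
print(st())
ims=[]
for n in('top','scene'):
    im,d=grab(n,n+'5'); W=cloud(n,d)
    a=im.astype(int); m=(a[...,0]>120)&(a[...,1]<90)&(a[...,2]<90)&(np.hypot(W[...,0]-.467,W[...,1]-.194)<.05)&(W[...,2]>.17)
    Q=W[m]; print(n,len(Q),Q.min(0),Q.max(0))
    T=Q[Q[:,2]>Q[:,2].max()-.012]; (c,sz,an)=cv2.minAreaRect((T[:,:2]*1000).astype(np.float32)); print('top of grip',T.mean(0),c,sz,an)
    u,v=proj(n,[.467,.194,.18])[0].astype(int); w=(40,30)
    ims.append(cv2.resize(im[v-40:v+40,u-32:u+32,::-1],(400,500),interpolation=cv2.INTER_CUBIC)); print(n,u-32,v-40)
cv2.imwrite('pics/c5.png',np.hstack(ims))
E
```

```text
{'clock': 16.2333, 'qpos': [0.3919, 0.2464, -0.4877, 1.9339, 0.1368, 0.9937, -0.1984], 'position': [0.4624, -0.0509, 0.2722], 'tool_rot': [-3.1413, 0.0, 1.5306], 'force': [0.3684, -0.3505, 0.6526], 'moment': [-0.0413, -0.0684, -0.0025], 'grip_width': 0.0426, 'finger_force': 0.0}
top 118 [0.45478265 0.17288348 0.18804926] [0.4926414  0.21438544 0.22635958]
top of grip [0.47550524 0.19483108 0.2196588 ] (475.9657897949219, 194.68560791015625) (13.326603889465332, 43.55105972290039) 22.357221603393555
top 223 178
scene 137 [0.4650073  0.17158898 0.18824308] [0.49471338 0.2120931  0.22283979]
top of grip [0.4784393  0.19173635 0.21842453] (477.2531433105469, 192.49090576171875) (12.136463165283203, 45.58469772338867) 22.439861297607422
scene 346 137
```

View pics/c5.png

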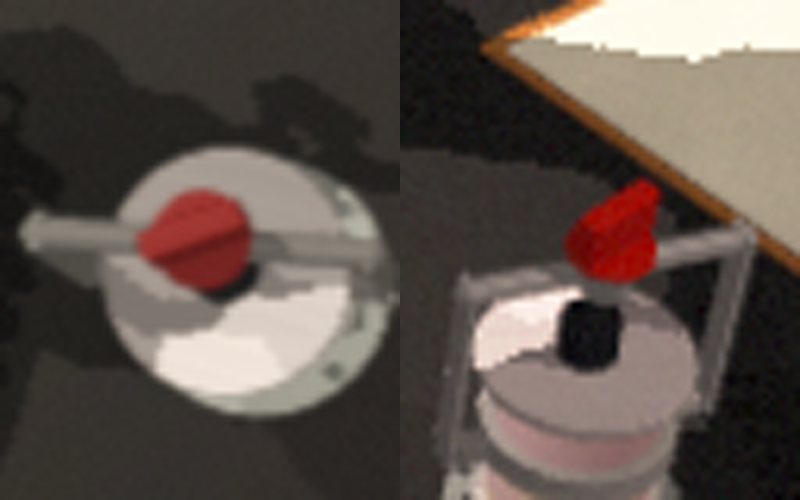

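The yoke followed me back when I eased off: the knob is at x≈0.476, which is 8 mm off upright. I'll push it home again with the fingers open and straddling the bar. The knob's grip bar lies at 112° (top crop, (150,240) to (240,215)).

Emit:
apply_moves(linear=[[0.2,0,0],[0.4,0,0],[0.6,0,0],[0.8,0,0],[1.0,0,0]], delta_rot=[[0,0,0],[0,0,0],[0,0,0],[0,0,0],[0,0,0]])

```text
clock: 16.75
position: [0.4665, 0.0515, 0.2723]
tool_rot: [-3.141, -0.0, 1.531]
force: [-0.0, -0.4, 0.1]
grip_width: 0.0435
finger_force: 0.0
```

Emit:
apply_moves(linear=[[0.2,0,0],[0.4,0,0],[0.6,0,0],[0.8,0,0],[0.98,0,0]], delta_rot=[[0,0,0],[0,0,0],[0,0,0],[0,0,0],[0,0,0]])

```text
clock: 17.17
position: [0.4703, 0.1497, 0.2723]
tool_rot: [-3.141, -0.0, 1.531]
force: [1.1, -1.0, 0.2]
grip_width: 0.0426
finger_force: 0.0
```

Emit:
apply_moves(linear=[[0,0.02,0.1],[0,0.02,0.3],[0,0.02,0.55],[0,0.02,0.8],[0,0.02,1.0]], delta_rot=[[0,0,0],[0,0,0],[0,0,0],[0,0,0],[0,0,0]])

```text
clock: 17.58
position: [0.4719, 0.1478, 0.1705]
tool_rot: [-3.14, 0.0, 1.531]
force: [-0.2, -0.2, -0.1]
grip_width: 0.0428
finger_force: 0.0
```

Emit:
apply_moves(linear=[[0,-0.05,0.03],[0,-0.1,0.03],[0,-0.15,0.03],[0,-0.18,0.03],[0,-0.2,0.03]], delta_rot=[[0,0,0],[0,0,0],[0,0,0],[0,0,0],[0,0,0]])

```text
clock: 18.0
position: [0.4531, 0.1489, 0.1706]
tool_rot: [3.139, -0.001, 1.531]
force: [2.6, 0.7, 0.7]
grip_width: 0.0424
finger_force: 1.9
```

```bash
python3 -c "
from h import *
print(st())"
```

```text
{'clock': 18.0, 'qpos': [-0.014, 0.4159, -0.544, 2.0217, 0.3031, 0.7793, -0.778], 'position': [0.4531, 0.1489, 0.1706], 'tool_rot': [3.1391, -0.0007, 1.5306], 'force': [2.6215, 0.7346, 0.7024], 'moment': [0.1014, -0.8359, -0.0066], 'grip_width': 0.0424, 'finger_force': 1.8983}
```

Emit:
apply_moves(linear=[[0,-0.02,0],[0,-0.04,0],[0,-0.06,0],[0,-0.08,0],[0,-0.1,0]], delta_rot=[[0,0,0],[0,0,0],[0,0,0],[0,0,0],[0,0,0]])

```text
clock: 18.42
position: [0.4507, 0.1492, 0.1712]
tool_rot: [3.127, -0.005, 1.528]
force: [74.1, -3.7, -45.6]
grip_width: 0.0427
finger_force: 36.1
```

```bash
python3 -c "
from h import *
print(st())"
```

```text
{'clock': 18.4167, 'qpos': [-0.0152, 0.4051, -0.544, 2.0369, 0.3053, 0.7608, -0.7866], 'position': [0.4507, 0.1492, 0.1712], 'tool_rot': [3.1267, -0.0054, 1.528], 'force': [74.1018, -3.7412, -45.6181], 'moment': [-0.6032, -14.6082, -0.0988], 'grip_width': 0.0427, 'finger_force': 36.1321}
```

Emit:
apply_moves(linear=[[0,0.07,0],[0,0.14,0],[0,0.2,0],[0,0.23,0],[0,0.23,0]], delta_rot=[[0,0,0],[0,0,0],[0,0,0],[0,0,0],[0,0,0]])

```text
clock: 18.83
position: [0.4659, 0.1481, 0.1693]
tool_rot: [-3.141, -0.0, 1.53]
force: [0.1, 1.0, -0.4]
grip_width: 0.0424
finger_force: 0.0
```

Emit:
apply_moves(linear=[[0,0,-0.2],[0,0,-0.4],[0,0,-0.6],[0,0,-0.8],[0,0,-1.0]], delta_rot=[[0,0,0],[0,0,0],[0,0,0],[0,0,0],[0,0,0]])

```text
clock: 19.25
position: [0.465, 0.1482, 0.2703]
tool_rot: [-3.141, 0.0, 1.531]
force: [-1.0, 0.3, 0.3]
grip_width: 0.0427
finger_force: 0.0
```

```bash
python3 - <<'E'
from h import *
print(st())
for n in('top','scene'):
    im,d=grab(n,n+'6'); W=cloud(n,d)
    a=im.astype(int); m=(a[...,0]>120)&(a[...,1]<90)&(a[...,2]<90)&(np.hypot(W[...,0]-.467,W[...,1]-.194)<.05)&(W[...,2]>.17)
    Q=W[m]; print(n,len(Q))
    if len(Q)<40: continue
    print(Q.min(0),Q.max(0))
    T=Q[Q[:,2]>Q[:,2].max()-.012]; (c,sz,an)=cv2.minAreaRect((T[:,:2]*1000).astype(np.float32)); print('top of grip',T.mean(0),c,sz,an)
plan([([.4675,.1938,.262],1.962),([.4675,.1938,.197],1.962)])
E
```

```text
{'clock': 19.25, 'qpos': [0.0457, 0.3022, -0.5876, 1.8806, 0.1951, 1.0163, -0.6641], 'position': [0.465, 0.1482, 0.2703], 'tool_rot': [-3.141, 0.0001, 1.5311], 'force': [-1.0293, 0.3337, 0.3065], 'moment': [-0.0383, 0.0178, 0.0258], 'grip_width': 0.0427, 'finger_force': 0.0}
top 0
scene 169
[0.45155256 0.16919247 0.18093708] [0.48885497 0.21270919 0.22302565]
top of grip [0.47042268 0.190302   0.21830094] (467.8686828613281, 191.38917541503906) (16.501537322998047, 43.34364318847656) 19.28131675720215
([0.451, -0.006, 0.099], np.float64(-0.2059))
-- [0.4675 0.1938 0.262 ] 1.962
([0.0, -0.0, 0.65], np.float64(-0.0))
-- [0.4675 0.1938 0.197 ] 1.962
```

Emit:
apply_moves(linear=[[0.09,0,0.02],[0.18,0,0.04],[0.27,0,0.06],[0.36,0,0.08],[0.45,0,0.1]], delta_rot=[[0,0,-0.04],[0,0,-0.08],[0,0,-0.12],[0,0,-0.16],[0,0,-0.206]])

```text
clock: 19.77
position: [0.4669, 0.1934, 0.2586]
tool_rot: [-3.141, 0.0, 1.966]
force: [-0.4, -1.8, -0.2]
grip_width: 0.0427
finger_force: 0.0
```

Emit:
apply_moves(linear=[[0,0,0.1],[0,0,0.25],[0,0,0.4],[0,0,0.55],[0,0,0.64]], delta_rot=[[0,0,0],[0,0,0],[0,0,0],[0,0,0],[0,0,0]])

```text
clock: 20.18
position: [0.4665, 0.1921, 0.1931]
tool_rot: [-3.139, 0.0, 1.959]
force: [-0.4, -0.0, 0.1]
grip_width: 0.0427
finger_force: 0.0
```

```bash
python3 -c "
from h import *
print(st())"
```

```text
{'clock': 20.1833, 'qpos': [-0.0152, 0.4446, -0.6442, 1.9265, 0.3404, 0.8827, -0.4448], 'position': [0.4665, 0.1921, 0.1931], 'tool_rot': [-3.1391, 0.0001, 1.9589], 'force': [-0.378, -0.0264, 0.1258], 'moment': [-0.0255, -0.019, 0.0341], 'grip_width': 0.0427, 'finger_force': 0.0}
```

Emit:
apply_moves(linear=[[0.01,0.02,-0.05],[0.01,0.02,-0.05],[0.01,0.02,-0.05],[0.01,0.02,-0.05],[0.01,0.02,-0.05]], delta_rot=[[0,0,0],[0,0,0],[0,0,0],[0,0,0],[0,0,0]])

```text
clock: 20.6
position: [0.4692, 0.1947, 0.2009]
tool_rot: [3.141, 0.0, 1.962]
force: [0.2, -0.7, 0.0]
grip_width: 0.0427
finger_force: 0.0
```

Emit:
apply_moves(linear=[[0,0,0],[0,0,0],[0,0,0],[0,0,0],[0,0,0]], delta_rot=[[0,0,0],[0,0,0],[0,0,0],[0,0,0],[0,0,0]], gripper=-1, force=40)

```text
clock: 21.02
position: [0.469, 0.1946, 0.2006]
tool_rot: [3.142, 0.0, 1.962]
force: [-2.4, -1.2, 5.4]
grip_width: 0.0131
finger_force: 41.6
```

```bash
python3 -c "
from h import *
print(st())"
```

```text
{'clock': 21.0167, 'qpos': [-0.0142, 0.4383, -0.6485, 1.913, 0.3341, 0.899, -0.4377], 'position': [0.469, 0.1946, 0.2006], 'tool_rot': [3.1415, 0.0003, 1.9615], 'force': [-2.3976, -1.2331, 5.3786], 'moment': [-0.3944, 0.4021, -0.1784], 'grip_width': 0.0131, 'finger_force': 41.5862}
```

Emit:
apply_moves(linear=[[0,0,0],[0,0,0],[0,0,0],[0,0,0],[0,0,0]], delta_rot=[[0,0,0.04],[0,0,0.08],[0,0,0.12],[0,0,0.16],[0,0,0.2]])

```text
clock: 21.43
position: [0.4693, 0.1946, 0.2006]
tool_rot: [3.141, 0.0, 1.539]
force: [1.2, -1.8, 3.0]
grip_width: 0.0132
finger_force: 40.8
```

```bash
python3 -c "
from h import *
print(st())"
```

```text
{'clock': 21.4333, 'qpos': [-0.0876, 0.4194, -0.5485, 1.9163, 0.2795, 0.8807, -0.8091], 'position': [0.4693, 0.1946, 0.2006], 'tool_rot': [3.1408, 0.0, 1.539], 'force': [1.2491, -1.7554, 3.0297], 'moment': [-0.331, -0.1877, 0.2782], 'grip_width': 0.0132, 'finger_force': 40.8123}
```

Emit:
apply_moves(linear=[[0,0,0],[0,0,0],[0,0,0],[0,0,0],[0,0,0]], delta_rot=[[0,0,0.03],[0,0,0.06],[0,0,0.09],[0,0,0.12],[0,0,0.15]])

```text
clock: 21.85
position: [0.4695, 0.1946, 0.2006]
tool_rot: [3.141, -0.0, 1.226]
force: [2.8, -1.4, 2.5]
grip_width: 0.0131
finger_force: 40.7
```

```bash
python3 -c "
from h import *
print(st())"
```

```text
{'clock': 21.85, 'qpos': [-0.1425, 0.408, -0.4752, 1.9189, 0.2407, 0.8693, -1.0856], 'position': [0.4695, 0.1946, 0.2006], 'tool_rot': [3.1406, -0.0003, 1.2259], 'force': [2.8044, -1.4413, 2.4861], 'moment': [-0.3582, -0.54, 0.2751], 'grip_width': 0.0131, 'finger_force': 40.6815}
```

Emit:
apply_moves(linear=[[0,0,0],[0,0,0],[0,0,0],[0,0,0],[0,0,0]], delta_rot=[[0,0,0.03],[0,0,0.06],[0,0,0.09],[0,0,0.12],[0,0,0.15]])

```text
clock: 22.27
position: [0.4695, 0.1945, 0.2006]
tool_rot: [3.141, -0.001, 0.912]
force: [3.6, -2.1, 2.3]
grip_width: 0.0137
finger_force: 40.7
```

```bash
python3 -c "
from h import *
print(st())"
```

```text
{'clock': 22.2667, 'qpos': [-0.1977, 0.3986, -0.4023, 1.9216, 0.2028, 0.8597, -1.3639], 'position': [0.4695, 0.1945, 0.2006], 'tool_rot': [3.1406, -0.0007, 0.9116], 'force': [3.6158, -2.0961, 2.2969], 'moment': [-0.5317, -0.6172, 0.2758], 'grip_width': 0.0137, 'finger_force': 40.7387}
```

Clean readings: 0.276 N m is pure friction, so no contact yet after 1.05 rad.

Emit:
apply_moves(linear=[[0,0,0],[0,0,0],[0,0,0],[0,0,0],[0,0,0]], delta_rot=[[0,0,0.03],[0,0,0.06],[0,0,0.09],[0,0,0.12],[0,0,0.15]])

```text
clock: 22.68
position: [0.4696, 0.1943, 0.2006]
tool_rot: [3.141, -0.001, 0.597]
force: [3.5, -3.6, 3.3]
grip_width: 0.0131
finger_force: 40.7
```

```bash
python3 -c "
from h import *
print(st())"
```

```text
{'clock': 22.6833, 'qpos': [-0.2531, 0.3908, -0.3298, 1.9244, 0.1659, 0.8515, -1.6429], 'position': [0.4696, 0.1943, 0.2006], 'tool_rot': [3.1407, -0.0008, 0.5974], 'force': [3.478, -3.6167, 3.2806], 'moment': [-0.7677, -0.6758, 0.3397], 'grip_width': 0.0131, 'finger_force': 40.7472}
```

Emit:
apply_moves(linear=[[0,0,0],[0,0,0],[0,0,0],[0,0,0],[0,0,0]], delta_rot=[[0,0,0.03],[0,0,0.06],[0,0,0.09],[0,0,0.12],[0,0,0.15]])

```text
clock: 23.1
position: [0.4697, 0.1942, 0.2006]
tool_rot: [3.141, -0.001, 0.283]
force: [3.9, -4.9, 3.2]
grip_width: 0.013
finger_force: 40.8
```

```bash
python3 -c "
from h import *
print(st())"
```

```text
{'clock': 23.1, 'qpos': [-0.3088, 0.3849, -0.2575, 1.9272, 0.1297, 0.8444, -1.9222], 'position': [0.4697, 0.1942, 0.2006], 'tool_rot': [3.1408, -0.0011, 0.2831], 'force': [3.9239, -4.876, 3.2266], 'moment': [-1.0689, -0.7811, 0.2983], 'grip_width': 0.013, 'finger_force': 40.7817}
```

Emit:
apply_moves(linear=[[0,0,0],[0,0,0],[0,0,0],[0,0,0],[0,0,0]], delta_rot=[[0,0,0.02],[0,0,0.04],[0,0,0.06],[0,0,0.08],[0,0,0.1]])

```text
clock: 23.52
position: [0.4697, 0.194, 0.2006]
tool_rot: [3.141, -0.001, 0.075]
force: [3.6, -5.3, 3.4]
grip_width: 0.0133
finger_force: 40.8
```

```bash
cat > rd.py <<'E'
from h import *
m=[];f=[]
for i in range(5):
    s=monitor.observe(); m.append(s['moment'][2]); f.append(s['force']); optics.grab_frame('top')
print('mz',np.round(m,3),'F',np.round(np.mean(f,0),1),'yaw',s['tool_rot'][2],'q7',s['qpos'][6],s['position'],s['clock'])
E
python3 rd.py
```

```text
mz [ 0.345  0.209  0.106 -0.028 -0.05 ] F [ 3.7 -5.3  2.9] yaw 0.07627840716133316 q7 -2.1061080295159895 [0.46968555 0.19401294 0.20062355] 23.7167
```

Emit:
apply_moves(linear=[[0,0,0],[0,0,0],[0,0,0],[0,0,0],[0,0,0]], delta_rot=[[0,0,0.015],[0,0,0.03],[0,0,0.045],[0,0,0.06],[0,0,0.075]])

```text
clock: 24.18
position: [0.4697, 0.1939, 0.2006]
tool_rot: [3.141, -0.001, -0.082]
force: [4.3, -5.6, 4.6]
grip_width: 0.0133
finger_force: 40.9
```

```bash
python3 rd.py
```

```text
mz [0.317 0.316 0.109 0.092 0.037] F [ 4.1 -6.   4.3] yaw -0.08084526903003675 q7 -2.245814611942406 [0.46969311 0.19387975 0.20063041] 24.3833
```

Emit:
apply_moves(linear=[[0,0,0],[0,0,0],[0,0,0],[0,0,0],[0,0,0]], delta_rot=[[0,0,-0.02],[0,0,-0.04],[0,0,-0.06],[0,0,-0.08],[0,0,-0.1]])

```text
clock: 24.85
position: [0.4697, 0.194, 0.2006]
tool_rot: [3.141, -0.001, 0.131]
force: [3.4, -4.9, 2.9]
grip_width: 0.0134
finger_force: 41.1
```

```bash
python3 -c "
from h import *
print(st()['moment'])"
```

```text
[-1.0064, -0.7622, -0.1489]
```

Emit:
apply_moves(linear=[[0,0,0],[0,0,0],[0,0,0],[0,0,0],[0,0,0]], delta_rot=[[0,0,-0.01],[0,0,-0.02],[0,0,-0.03],[0,0,-0.04],[0,0,-0.05]])

```text
clock: 25.27
position: [0.4697, 0.1941, 0.2006]
tool_rot: [3.141, -0.001, 0.234]
force: [3.3, -4.5, 2.8]
grip_width: 0.0129
finger_force: 41.1
```

```bash
python3 -c "
from h import *
print(st()['moment'])"
```

```text
[-0.9653, -0.8145, -0.2378]
```

Emit:
apply_moves(linear=[[0,0,0],[0,0,0],[0,0,0],[0,0,0],[0,0,0]], delta_rot=[[0,0,0.03],[0,0,0.06],[0,0,0.09],[0,0,0.12],[0,0,0.15]])

```text
clock: 25.68
position: [0.4697, 0.1939, 0.2006]
tool_rot: [3.141, -0.001, -0.084]
force: [4.0, -6.5, 4.4]
grip_width: 0.0136
finger_force: 40.9
```

```bash
python3 -c "
from h import *
print(st())"
```

```text
{'clock': 25.6833, 'qpos': [-0.3739, 0.3798, -0.1733, 1.9307, 0.0879, 0.8376, -2.2483], 'position': [0.4697, 0.1939, 0.2006], 'tool_rot': [3.1409, -0.0013, -0.0835], 'force': [3.9781, -6.4616, 4.3919], 'moment': [-1.427, -0.7947, 0.3909], 'grip_width': 0.0136, 'finger_force': 40.9057}
```

Emit:
apply_moves(linear=[[0,0,0],[0,0,0],[0,0,0],[0,0,0],[0,0,0]], delta_rot=[[0,0,0.01],[0,0,0.02],[0,0,0.03],[0,0,0.04],[0,0,0.05]])

```text
clock: 26.1
position: [0.4697, 0.1938, 0.2006]
tool_rot: [3.141, -0.001, -0.186]
force: [3.7, -7.2, 4.7]
grip_width: 0.0133
finger_force: 41.0
```

```bash
python3 -c "
from h import *
s=st();print(s['moment'],s['qpos'][6],s['tool_rot'][2],s['force'])"
```

```text
[-1.5188, -0.7432, 0.3406] -2.3396 -0.1862 [3.6675, -7.188, 4.6753]
```

Emit:
apply_moves(linear=[[0,0,0],[0,0,0],[0,0,0],[0,0,0],[0,0,0]], delta_rot=[[0,0,0.01],[0,0,0.02],[0,0,0.03],[0,0,0.04],[0,0,0.05]])

```text
clock: 26.52
position: [0.4697, 0.1938, 0.2006]
tool_rot: [3.141, -0.001, -0.291]
force: [3.4, -7.8, 4.9]
grip_width: 0.0132
finger_force: 41.0
```

```bash
python3 -c "
from h import *
s=st();print(s['moment'],s['qpos'][6],s['tool_rot'][2],s['force'])"
```

```text
[-1.5795, -0.7272, 0.3995] -2.43 -0.291 [3.4467, -7.7759, 4.9162]
```

Emit:
apply_moves(linear=[[0,0,0],[0,0,0],[0,0,0],[0,0,0],[0,0,0]], delta_rot=[[0,0,-0.015],[0,0,-0.03],[0,0,-0.045],[0,0,-0.06],[0,0,-0.08]])

```text
clock: 26.93
position: [0.4697, 0.1939, 0.2007]
tool_rot: [3.141, -0.001, -0.122]
force: [3.5, -5.9, 3.8]
grip_width: 0.0131
finger_force: 41.2
```

```bash
python3 -c "
from h import *
s=st();print(s['moment'],s['qpos'][6],s['tool_rot'][2],s['force'])"
```

```text
[-1.2715, -0.7853, -0.1714] -2.2792 -0.1216 [3.4739, -5.9427, 3.7905]
```

Emit:
apply_moves(linear=[[0,0,0],[0,0,0],[0,0,0],[0,0,0],[0,0,0]], delta_rot=[[0,0,0.015],[0,0,0.03],[0,0,0.045],[0,0,0.06],[0,0,0.08]])

```text
clock: 27.35
position: [0.4697, 0.1938, 0.2007]
tool_rot: [3.141, -0.001, -0.291]
force: [3.4, -6.5, 4.4]
grip_width: 0.0129
finger_force: 41.0
```

```bash
python3 -c "
from h import *
s=st();print(s['moment'],s['qpos'][6],s['tool_rot'][2],s['force'])"
```

```text
[-1.5618, -0.6814, 0.377] -2.4288 -0.2913 [3.434, -6.5185, 4.3943]
```

Load estimate: about 0.11 N m, or 16–18 N, which is inside the band. Release and check.

Emit:
apply_moves(linear=[[0,0,0],[0,0,0],[0,0,0],[0,0,0],[0,0,0]], delta_rot=[[0,0,0],[0,0,0],[0,0,0],[0,0,0],[0,0,0]], gripper=0)

```text
clock: 27.77
position: [0.4689, 0.1949, 0.2003]
tool_rot: [-3.142, 0.0, -0.289]
force: [0.2, 0.1, -0.2]
grip_width: 0.0428
finger_force: 0.0
```

Emit:
apply_moves(linear=[[0,0,-0.2],[0,0,-0.4],[0,0,-0.6],[0,0,-0.8],[0,0,-1.0]], delta_rot=[[0,0,0],[0,0,0],[0,0,0],[0,0,0],[0,0,0]])

```text
clock: 28.18
position: [0.4688, 0.1947, 0.3013]
tool_rot: [-3.142, 0.0, -0.289]
force: [-0.2, -0.2, 1.1]
grip_width: 0.0425
finger_force: 0.0
```

Emit:
apply_moves(linear=[[0,0.2,0],[0,0.4,0],[0,0.6,0],[0,0.8,0],[0,1.0,0]], delta_rot=[[0,0,-0.05],[0,0,-0.1],[0,0,-0.15],[0,0,-0.2],[0,0,-0.25]])

```text
clock: 28.6
position: [0.44, 0.0981, 0.3003]
tool_rot: [-3.142, -0.0, 0.24]
force: [0.4, 0.5, 0.8]
grip_width: 0.0427
finger_force: 0.0
```

Emit:
apply_moves(linear=[[-0.1,0.17,0],[-0.2,0.34,0],[-0.3,0.5,0],[-0.4,0.68,0],[-0.5,0.85,0]], delta_rot=[[0,0,-0.05],[0,0,-0.1],[0,0,-0.15],[0,0,-0.2],[0,0,-0.25]])

```text
clock: 29.02
position: [0.4111, 0.0037, 0.3004]
tool_rot: [3.141, -0.0, 0.763]
force: [0.3, -1.4, 0.1]
grip_width: 0.0429
finger_force: 0.0
```

```bash
python3 - <<'E'
from h import *
print(st())
ims=[]
for n in('top','scene'):
    im,d=grab(n,n+'7'); W=cloud(n,d)
    a=im.astype(int); m=(a[...,0]>120)&(a[...,1]<90)&(a[...,2]<90)&(np.hypot(W[...,0]-.467,W[...,1]-.194)<.05)&(W[...,2]>.17)
    Q=W[m]; print(n,len(Q))
    T=Q[Q[:,2]>Q[:,2].max()-.012]; (c,sz,an)=cv2.minAreaRect((T[:,:2]*1000).astype(np.float32)); print('grip',T.mean(0),c,sz,an)
    P=W[np.hypot(W[...,0]-.467,W[...,1]-.193)<.062]; P=P[(P[:,2]>.112)&(P[:,2]<.124)]; A=np.c_[P[:,:2]-[.467,.193],np.ones(len(P))]; print('lid plane',np.linalg.lstsq(A,P[:,2],rcond=None)[0],cv2.minEnclosingCircle(P[:,:2].astype(np.float32)))
    u,v=proj(n,[.467,.194,.17])[0].astype(int)
    ims.append(cv2.resize(im[v-40:v+40,u-32:u+32,::-1],(400,500),interpolation=cv2.INTER_CUBIC))
cv2.imwrite('pics/c7.png',np.hstack(ims))
E
```

```text
{'clock': 29.0167, 'qpos': [-0.0371, 0.0947, -0.1254, 2.0243, 0.0138, 1.0232, -0.9766], 'position': [0.4111, 0.0037, 0.3004], 'tool_rot': [3.1415, -0.0002, 0.7634], 'force': [0.3065, -1.4011, 0.138], 'moment': [-0.0414, 0.0266, 0.0195], 'grip_width': 0.0429, 'finger_force': 0.0}
top 150
grip [0.46604585 0.19484181 0.21995038] (466.5682373046875, 195.13401794433594) (13.327996253967285, 42.41038131713867) 72.00286865234375
lid plane [-0.00310328  0.00175182  0.11779969] ((0.46644312143325806, 0.19540253281593323), 0.05638876557350159)
scene 76
grip [0.47287    0.19096779 0.21960368] (471.4501037597656, 191.6476593017578) (10.678400039672852, 40.697021484375) 72.8319091796875
lid plane [-4.74523652e-03 -5.95895276e-06  1.18479246e-01] ((0.4670160412788391, 0.19237841665744781), 0.05857642740011215)
```

View pics/c7.png

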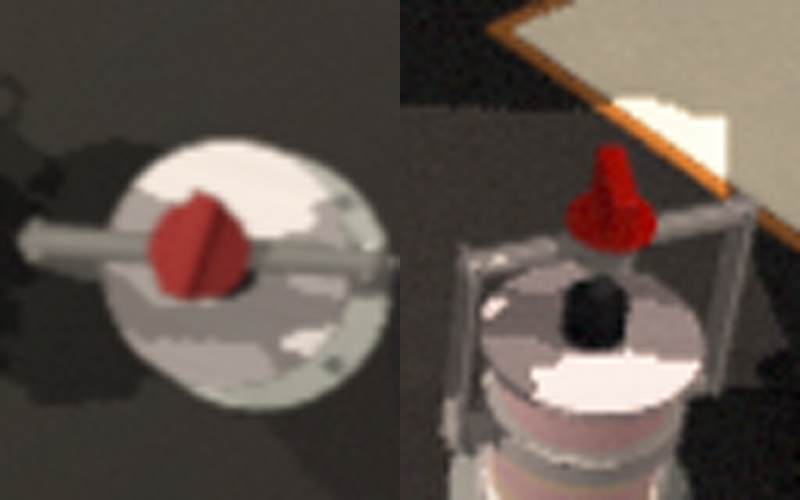

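The lid is home and level, the yoke is upright (knob axis over the lid centre within 1 mm), and the knob has stayed at −17°. In the scene crop the foot merges with the boss at (597,275). Handing in.

```bash
python3 -c "
from workcell import workorder
print(workorder.job_done())"
```

```text
the job is handed in; nothing more can be done
None
```

The job is handed in at about 29 s of the 72 s: the lid sits home and level on the jar, the yoke is upright against its stop, and the clamp presses at an estimated 16–18 N (from knob torque); the hand-in gave no verdict.

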